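Screw down the glue press on the bag-base board

ROBOT

A 6-joint arm with a two-finger parallel gripper is mounted at the origin on the work surface. World frame = base frame: x ahead of the robot, y to its left, z up, the work surface at z = 0. Lengths are in m, angles in rad, forces in N, time in s.
With the tool pointing down it reaches from about 0.3 to 0.825 m from the base axis. Payload 5.4 kg.
Tool frame: the origin (TCP) lies on the centre line of the jaws, within the pads' length; the fingertips stand 22 mm ahead of it and the grasp point (between the pads) lies 3 mm ahead of it; z points along the fingers, y is the line along which they close (so a half turn about z gives the same grasp; the last joint's range is limited). The gripper opens to 92 mm and grips with 3 to 60 N. Pads are 20 mm wide; open, the fingers measure 128 mm over their backs; the gripper's body (75 mm by 189 mm) begins 69 mm behind the grasp point.
Start: joints at [1.029, 0.158, 1.597, -0, 1.386, -0.21], TCP at [0.187, 0.544, 0.237] pointing down, gripper open.
Joint ranges: [-2.91, 2.91], [-0.94, 2.29], [0.18, 2.7], [-1.29, 4.43], [0.17, 2.64], [-3, 3]. Speed limits (rad/s): [2.57, 2.57, 3.14, 3.14, 3.14, 3.14].

INTERFACE

Orientations are given as a rotation vector (axis times angle).
In Python, from workcell import * gives the robot as it stands. Calls block until the motion is done:
- goto(position, orientation): joint-space move of the TCP to a pose.
- line_to(position, rot=None, max_speed=0.15): straight line of the TCP; rot=None keeps the orientation; max_speed is the mean speed in m/s.
- set_joints(angles): joint-space move.
- set_gripper(opening, newtons=None): opening from 0.0 (shut) to 1.0 (fully open); newtons is the grip in N (None keeps the last); returns when the fingers have stopped.
- hold(seconds).
- inverse_kinematics(position, orientation): joint angles nearest the present ones, or None.
- read_camera(name): name is "side" or "top" or "wrist"; returns a dict with "pixels" (384x512x3 uint8, blue, green, red), "fx", "fy", "cx", "cy" (pixels), "R" (3x3) and "t" (3): a world point X has camera coordinates R X + t. Camera axes: x right, y down, z forward; pixel columns grow to the right and rows downward; lengths in m; the calibration is good to about 2 mm. A picture is of the moment at which its call begins. There is no depth.
A pose or a line that the arm cannot do raises MotionError and nothing moves.
- job_done(): hands the job in; it is judged then, once.
Trained networks look in a picture, given as the dict that the camera call returned (one of the last four; its "shot" number tells which), for a name from the list of things; names that differ only in an ending like _2 or _b are one class to them, and where a whole thing is asked for, a point or a joint stands for the part that bears it (a point fixed in the world has none). Each returns a list of dicts, best first, with "p" (0 to 1); they miss things now and then, are a little off and sometimes report something else, mostly with a low value. They report only what shows in the picture. A call takes as long as a camera call.
- cut_out(query, picture): "region" (384x512 bool, what is visible of it).
- place_of(query, picture): "location" ([x, y, z] in m, in the coordinates of the camera as it stood for that picture, good to about 4 mm: a listed point, or the origin of a listed thing).
Readings, each from a call of its own:
- current_clock(): time.
- current_joints(): joint angles.
- current_joint_vel(): joint speeds.
- current_effort(): joint torques, N m.
- current_ee_pos(): TCP position.
- current_tool_rot(): TCP orientation.
- current_contact_force(): force on the tool from outside, world axes, zero at the start.
- current_ft_torque(): the same for the moment, N m.
- current_opening(): opening from 0.0 (shut) to 1.0 (fully open).
- current_grip_force(): force on a finger pad.
Only numpy, scipy, OpenCV 4.12 (cv2) and the standard library are available. Lean on these libraries where they do the work, as an engineer would, in place of code of your own. Each camera call takes 0.05 s, during which the arm holds its last target. There are 200 camera calls.

TASK

On the bench stand two green screw presses; tighten the one that holds the brown wooden bag-base board. Turn its T-handle clockwise (seen from above) in two strokes: swing it about half a turn by its red ball end and let go, then take the black ball end and swing it on until the handle comes to its stop. Let go, and do not turn the handle of the empty press.

Things in the scene. Friction and masses are not known exactly. Their poses are not given: they have to be found in the camera images.
- handle (a joint): turn of the T-handle of the press that holds the brown board, rad: grows as it turns clockwise seen from above (tightening); hard stop at 5.2 (tight); starts between 0 and 0.8. Vertical axis midway between the two balls; about 0.2 N m of friction, stays where it is left, sinks only 0.8 mm per rad.
- handle_red (a point): centre of the red ball (24 mm across) on one end of that T-handle, 75 mm from the turning axis, about 0.20 m above the bench. The level steel bar between the balls is 12 mm thick; its 28 mm wide hub rises 13 mm above the bar's centre line. The fixed crossbar's top lies 47 mm below the bar's centre, its boss 37 mm; nothing stands above the handle.
- handle_black (a point): centre of the black ball (24 mm across) on the other end of the same T-handle, 75 mm from the axis, across the axis from the red one. Its press is green: base 170 x 200 mm, two 22 mm steel columns, crossbar 36 x 200 mm; on the bed lies a fixed brown wooden board 200 x 100 x 18 mm that sticks out 15 mm in front and behind.
- spare_handle_red (a point): centre of the red ball of the empty press, a bystander: same build and size, no board on its bed. Its handle must not be turned. It stands at least 0.3 m from the other press, left or right. A glue jar, a jar lid and a hammer, all less than 0.12 m high, lie loose on the bench.

How it is judged:
On the way, in this order (a step that is already met when the one before it is completed fails the run):
1. the handle is being swung clockwise by its red end (past 1.2 rad, the fingers on it near the red ball) (value of joint handle above 1.2 rad and horizontal distance between the grasp point and handle_red below 0.05 m and contact force between the fingers and handle above 0.3 N).
2. after roughly half a turn (joint between 1.6 and 4.4 rad) the handle has been let go (value of joint handle between 1.6 and 4.4 rad and contact force between each of the arm, the fingers and handle below 0.05 N), for 0.2 s.
3. the handle is being swung on by its black end (past 4.6 rad, the fingers on it near the black ball) (value of joint handle above 4.6 rad and horizontal distance between the grasp point and handle_black below 0.05 m and contact force between the fingers and handle above 0.3 N).
At the end, for the whole second after the job is handed in: the T-handle of the press with the board stands within 0.2 rad of its tight stop (joint above 5.0 rad) and at rest, and the empty press's handle end is within 20 mm of where it was (value of joint handle above 5 rad and velocity of joint handle between -0.05 and 0.05 rad/s and distance of spare_handle_red from where it was at the start of the episode below 0.02 m); the robot touches nothing.
It fails at once if the handle of the empty press is turned (its red end moves over 20 mm) (distance of spare_handle_red from where it was at the start of the episode above 0.02 m).
It also fails if it takes over 61 s, if anything falls off the work surface, if the arm or the gripper's body presses on something with over 40 N, if the wrist force passes 120 N, or if a joint passes its speed limit or range.

## Working session

There is one attempt and no reset: what is moved stays moved. The work goes in short steps, each a Python script; the robot and the scene stay as the last script left them, time stands still between calls to the robot, and variables do not carry over. Pictures are saved under pics/ and viewed, at most 10 in all, crops included, and the job is handed in when it is done.

```bash
mkdir -p pics
cat > h.py <<'E'
from workcell import *
import numpy as np, cv2
def world(p,loc): return np.array(p["R"]).T@(np.array(loc)-np.array(p["t"]))
def px(p,X):
    c=np.array(p["R"])@np.array(X)+np.array(p["t"]); return [round(float(p["fx"]*c[0]/c[2]+p["cx"])),round(float(p["fy"]*c[1]/c[2]+p["cy"]))]
def look(names,cams=("top","side")):
    for c in cams:
        p=read_camera(c)
        for n in names:
            for d in place_of(n,p)[:3]:
                w=world(p,d["location"]); print(c,n,round(d["p"],2),w.round(3),px(p,w))
        yield c,p
E
python3 - <<'E'
from h import *
for c,p in look(["handle_red","handle_black","spare_handle_red","handle"]):
    cv2.imwrite(f"pics/{c}0.png",p["pixels"])
print(current_tool_rot(),current_clock())
E
```

```text
top handle_red 0.61 [ 0.597 -0.27   0.196] [354, 164]
top handle_red 0.16 [ 0.502 -0.158  0.199] [310, 203]
top handle_black 0.89 [ 0.5   -0.161  0.202] [311, 204]
top spare_handle_red 0.98 [0.501 0.206 0.2  ] [162, 205]Traceback (most recent call last):
  File "<stdin>", line 2, in <module>
  File "h.py", line 10, in look
    for d in place_of(n,p)[:3]:
             ~~~~~~~~^^^^^
ValueError: it knows: handle_black, handle_red, spare_handle_red
```

Run:
```python
from h import *
im=[]
for c,p in look(["handle_red","handle_black","spare_handle_red"]):
    cv2.imwrite(f"pics/{c}0.png",p["pixels"])
print(current_tool_rot(),current_clock())
```

```text
top handle_red 0.64 [ 0.599 -0.267  0.199] [354, 163]
top handle_black 0.94 [ 0.501 -0.16   0.199] [311, 203]
top handle_black 0.69 [0.5   0.203 0.198] [164, 205]
top spare_handle_red 0.65 [0.499 0.205 0.201] [163, 206]
side handle_red 0.59 [ 0.602 -0.272  0.2  ] [276, 150]
side handle_black 0.58 [ 0.496 -0.159  0.202] [302, 181]
side spare_handle_red 0.58 [0.501 0.204 0.194] [217, 309]
[ 5.18756079e-01  3.09844714e+00 -2.18910228e-05] 0.6
```

View pics/top0.png

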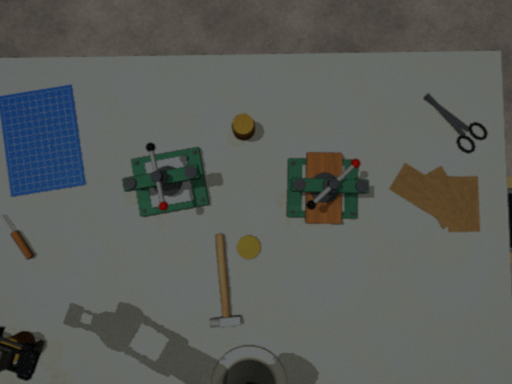

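View pics/side0.png

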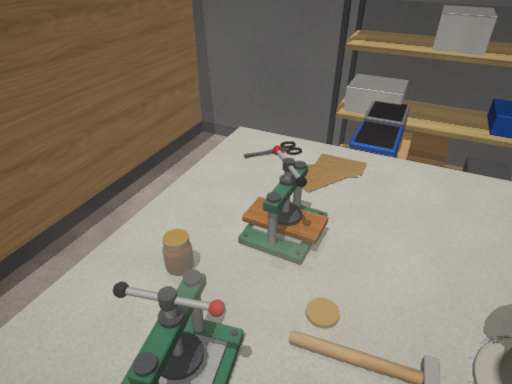

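The right press holds the board (red ball at px 354,163, black at 311,203). The left press at px 163,205 is the empty one. The red-to-black distance comes out at about 0.149 m and z at 0.20, which matches the specification. Next I plan wrist ranges for both strokes.

```bash
cat >> h.py <<'E'
from scipy.spatial.transform import Rotation as Ro
RED=np.array([.600,-.270]); BLK=np.array([.499,-.160]); AX=(RED+BLK)/2
TH0=float(np.arctan2(*(RED-BLK)[::-1]))
def pose(th,flip=0,r=.05,z=.203):   # th: bearing of the gripped end; tool x radial, y tangential
    return [float(AX[0]+r*np.cos(th)),float(AX[1]+r*np.sin(th)),z],(Ro.from_euler('z',th+flip*np.pi)*Ro.from_euler('x',np.pi)).as_rotvec()
E
python3 - <<'E'
from h import *
print(AX,TH0)
for z in (.203,.3):
  for fl in (0,1):
    print(z,fl,[None if (q:=inverse_kinematics(*pose(TH0-d,fl,z=z))) is None else [round(float(q[0]),2),round(float(q[5]),2)] for d in np.arange(0,6.3,.4)])
E
```

```text
[ 0.5495 -0.215 ] -0.8280263522695349
0.203 0 [[-0.6, 1.8], [-0.63, 2.17], [-0.65, 2.55], [-0.66, 2.94], [-0.66, -2.95], [-0.65, -2.53], [-0.62, -2.11], [-0.59, -1.67], [-0.55, -1.23], [-0.52, -0.8], [-0.5, -0.38], [-0.49, 0.02], [-0.5, 0.42], [-0.52, 0.8], [-0.54, 1.17], [-0.57, 1.54]]
0.203 1 [[-0.6, -1.34], [-0.63, -0.97], [-0.65, -0.59], [-0.66, -0.21], [-0.66, 0.19], [-0.65, 0.61], [-0.62, 1.04], [-0.59, 1.47], [-0.55, 1.91], [-0.52, 2.34], [-0.5, 2.76], None, [-0.5, -2.72], [-0.52, -2.34], [-0.54, -1.97], [-0.57, -1.6]]
0.3 0 [[-0.6, 1.8], [-0.63, 2.17], [-0.65, 2.55], [-0.66, 2.94], [-0.66, -2.95], [-0.65, -2.53], [-0.62, -2.11], [-0.59, -1.67], [-0.55, -1.23], [-0.52, -0.8], [-0.5, -0.38], [-0.49, 0.02], [-0.5, 0.42], [-0.52, 0.8], [-0.54, 1.17], [-0.57, 1.54]]
0.3 1 [[-0.6, -1.34], [-0.63, -0.97], [-0.65, -0.59], [-0.66, -0.21], [-0.66, 0.19], [-0.65, 0.61], [-0.62, 1.04], [-0.59, 1.47], [-0.55, 1.91], [-0.52, 2.34], [-0.5, 2.76], None, [-0.5, -2.72], [-0.52, -2.34], [-0.54, -1.97], [-0.57, -1.6]]
```

Run:
```python
from h import *
p=current_ee_pos(); line_to([p[0],p[1],.36])
goto(*pose(TH0,1,z=.33)); set_gripper(.6)
line_to(pose(TH0,1)[0],max_speed=.1)
print(current_contact_force()); set_gripper(0,10)
print(current_opening(),current_grip_force(),current_contact_force(),current_ft_torque())
for d in np.linspace(0,2.8,13)[1:]:
    P,o=pose(TH0-d,1); line_to(P,o,max_speed=.05)
    f=np.array(current_contact_force()); print(round(d,2),f.round(1),round(current_opening(),3))
    if np.linalg.norm(f)>40: print("force!"); break
print(current_clock())
p=read_camera("top"); cv2.imwrite("pics/t1.png",p["pixels"][120:250,260:420].repeat(4,0).repeat(4,1))
```

```text
[0.2614421  0.0912582  0.44785291]
0.12686438514402615 10.003516227006912 [-1.83297341 -1.47762423  0.58493436] [-0.23566496  0.2399033   0.06128921]
0.23 [-1.2 -3.1 -1.3] 0.124
0.47 [ 1.  -2.9 -3.6] 0.126
0.7 [-0.9 -5.8 -5.1] 0.123
0.93 [-1.1 -5.3 -5.2] 0.126
1.17 [-1.7 -5.3 -5.2] 0.125
1.4 [-2.  -4.2 -5.6] 0.125
1.63 [-3.  -3.7 -7. ] 0.127
1.87 [-4.1 -4.  -8.2] 0.126
2.1 [ -2.5  -2.8 -10.3] 0.128
2.33 [ -1.6  -1.5 -13.9] 0.126
2.57 [ -1.2   0.6 -13.2] 0.124
2.8 [ -1.8   0.6 -13.2] 0.128
12.125
```

View pics/t1.png

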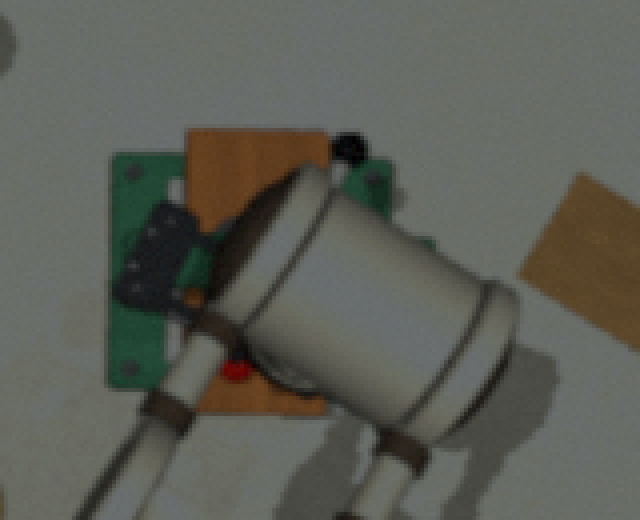

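The handle turned as planned: the black ball is at crop (350,148), the upper right, and the red one at (237,370), the lower left. I'll release, lift and re-measure.

Run:
```python
from h import *
set_gripper(.6); hold(.4)
P,o=pose(TH0-2.8,1,z=.36); line_to(P,max_speed=.15)
goto([.45,-.05,.40],o)
for c,p in look(["handle_red","handle_black"]): pass
print("expected red",pose(TH0-2.8,r=.075)[0],"black",pose(TH0-2.8+np.pi,r=.075)[0],current_clock())
```

```text
top handle_red 0.9 [ 0.486 -0.178  0.196] [318, 209]
top handle_black 0.85 [ 0.618 -0.249  0.196] [346, 156]
side handle_red 0.58 [ 0.483 -0.181  0.196] [311, 180]
side handle_black 0.77 [ 0.614 -0.252  0.204] [269, 151]
expected red [0.48319957716446427, -0.17993928221172342, 0.203] black [0.6158004228355357, -0.25006071778827665, 0.203] 15.525
```

Run:
```python
from h import *
b=TH0-2.8+np.pi
goto(*pose(b,1,z=.33)); line_to(pose(b,1,z=.201)[0],max_speed=.1)
set_gripper(0,10); print(current_opening(),current_grip_force())
f0=np.array(current_contact_force()); m0=np.array(current_ft_torque())
for d in np.arange(.08,2.7,.08):
    P,o=pose(b-d,1,z=.201-.0006*d); line_to(P,o,max_speed=.04)
    f=np.array(current_contact_force())-f0; t=b-d
    ft=-(f[0]*np.sin(t)-f[1]*np.cos(t))*-1; ft=f[0]*-np.sin(t)+f[1]*np.cos(t)
    m=np.array(current_ft_torque())-m0
    print(round(d,2),f.round(1),"tang",round(ft,1),"mz",round(m[2],2))
    if abs(ft)>15 or abs(m[2])>1.2: print("stop"); break
print(current_clock(),current_joints())
```

```text
0.12310985990463759 10.000948011875153
0.08 [ 0.1  1.7 -0.5] tang 1.5 mz 0.04
0.16 [ 1.1  1.2 -1.4] tang 1.6 mz 0.03
0.24 [ 1.8  0.4 -0.4] tang 1.5 mz 0.01
0.32 [ 3.1 -1.5 -0.8] tang 1.2 mz 0.0
0.4 [ 3.1 -1.1 -1.9] tang 1.7 mz 0.04
0.48 [ 1.6 -1.3 -2.3] tang 0.6 mz -0.01
0.56 [ 2.9 -2.8 -3.1] tang 1.1 mz -0.03
0.64 [ 2.5 -3.5 -2.4] tang 0.8 mz -0.02
0.72 [ 3.  -2.6 -2.7] tang 1.9 mz -0.01
0.8 [ 2.3 -2.9 -2.8] tang 1.4 mz -0.07
0.88 [ 1.3 -4.  -1.4] tang 0.5 mz -0.04
0.96 [ 1.9 -4.2 -2.4] tang 1.3 mz -0.06
1.04 [ 1.  -3.9 -3.2] tang 0.9 mz -0.09
1.12 [ 1.4 -4.1 -2.4] tang 1.5 mz 0.0
1.2 [ 0.9 -4.6 -2. ] tang 1.5 mz -0.02
1.28 [ 1.2 -4.5 -2.4] tang 2.0 mz -0.03
1.36 [-0.2 -3.2 -2.1] tang 0.7 mz -0.02
1.44 [ 0.  -4.  -1.2] tang 1.4 mz -0.12
1.52 [-0.4 -5.6 -2.5] tang 2.0 mz -0.11
1.6 [ 0.1 -4.7 -1.8] tang 2.4 mz -0.1
1.68 [11.3 -9.2 -9.7] tang 14.5 mz 0.09
1.76 [ 16.5 -10.1 -13.1] tang 19.2 mz 0.06
stop
25.9917 [-6.65133122e-01  1.94733034e-01  1.62935241e+00  7.89190796e-04
  1.30715493e+00  6.85217354e-03]
```

The tangential force jumps at about 4.44 rad of total turn, which implies a start angle of about 0.76, inside the allowed 0–0.8. So this is the hard stop. I'll release and check.

Run:
```python
from h import *
b=TH0-2.8+np.pi-1.76
set_gripper(.6); hold(.3)
P,o=pose(b,1,z=.36); line_to(P)
goto([.45,-.05,.40],o); hold(.5)
for c,p in look(["handle_red","handle_black","spare_handle_red"]):
    if c=="top": cv2.imwrite("pics/t2.png",p["pixels"])
for d in (1.6,1.64,1.7): print(d,pose(TH0-2.8-d,r=.075)[0])
print(current_contact_force(),current_clock())
```

```text
top handle_red 0.76 [ 0.584 -0.151  0.196] [306, 170]
top handle_black 0.74 [0.504 0.205 0.197] [163, 204]
top handle_black 0.66 [ 0.515 -0.28   0.199] [360, 197]
top spare_handle_red 0.92 [0.501 0.204 0.198] [163, 205]
side handle_red 0.6 [ 0.586 -0.15   0.196] [262, 176]
side handle_black 0.63 [ 0.51  -0.277  0.2  ] [312, 156]
side spare_handle_red 0.87 [0.5   0.205 0.193] [217, 310]
1.6 [0.5864817086800201, -0.14975160367406626, 0.203]
1.64 [0.5890613671834011, -0.15128266933886733, 0.203]
1.7 [0.5928109245116628, -0.1537695842089486, 0.203]
[-0.86015604 -0.45680713 -0.11087445] 29.975
```

View pics/t2.png

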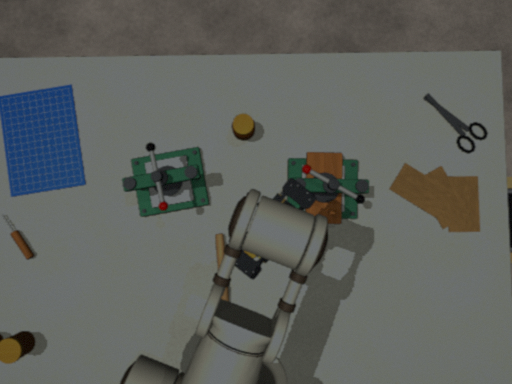

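The picture shows the red ball at (306,170) and the black at (360,198), which agrees with the stop position. The spare press is unchanged at (163,205), and the gripper is clear of everything.

```bash
python3 -c "
from h import *
print(job_done())"
```

```text
the job is handed in; nothing more can be done
None
```

The press holding the board was tightened to its stop in two strokes, red end first and then black, then released; the empty press's handle did not move in the before-and-after camera measurements, and the job is handed in (no verdict was returned).

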